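# Pump the vial carousel round to the pointer

## Robot

A 6-joint arm with a two-finger parallel gripper is mounted at the origin on the work surface. World frame = base frame: x ahead of the robot, y to its left, z up, the work surface at z = 0. Lengths are in m, angles in rad, forces in N, time in s.
With the tool pointing down it reaches from about 0.3 to 0.775 m from the base axis. Payload 14.6 kg.
Tool frame: the origin (TCP) lies at the very end of the fingers, on their centre line; the grasp point (between the pads) lies 19 mm behind it; z points along the fingers, y is the line along which they close (so a half turn about z gives the same grasp; the last joint's range is limited). The gripper opens to 94 mm and grips with 3 to 60 N. Pads are 16 mm wide; open, the fingers measure 119 mm over their backs; the gripper's body (75 mm by 177 mm) begins 78 mm behind the grasp point.
Start: joints at [-1.284, 0.3, 1.521, -0, 1.321, -0.067], TCP at [0.191, -0.516, 0.205] pointing down, gripper open.
Joint ranges: [-3.03, 3.03], [-0.79, 2.21], [0.23, 2.52], [-1.04, 4.18], [0, 3.07], [-2.55, 2.55]. Speed limits (rad/s): [2.22, 2.22, 2.57, 3.14, 3.14, 3.14].

## Interface

Orientations are given as [roll, pitch, yaw] about the fixed x, y, z axes, in that order (R = Rz(yaw) Ry(pitch) Rx(roll)).
In Python, from station import ctrl gives the robot as it stands.
- The arm moves only by the tool carry_out, never from a script. Its argument "motion" is text: rows parted by semicolons, each of 7 numbers parted by spaces: the shift along the world's x, y, z in m, then the turn, a rotation vector about the world's x, y, z in degrees, then the closure in counts, from 0 (fully open) to 255 (shut). In form: dx dy dz wx wy wz hand; .... A call has 1 to 20 rows; each row shifts and turns the commanded pose from where the row before left it; what a row does not reach is not made up. A row lasts 1/12 s, in which the tool goes at most 41.7 mm and 7.16 degrees, less where a joint would pass 70% of its speed; a pose out of reach is approached as far as the arm can. A call is refused whole if a number of a shift passes 0.0417 or a number of a turn 7.16, either way. A call with a gripper value outside its range is refused whole. The fingers move at their own pace and stop on an object; "grip_force" is the grip in N (left out, the last holds). Time passes only in rows, so rows that do not move let the fingers close. It gives the time, the measured TCP pose, the force, the opening and the grip force at its end, in the units of the state.
- ctrl.get_obs(): the state, without advancing time (a new reading comes with each control period).
- ctrl.camera(name): name is "side" or "top" or "wrist"; returns a dict with "pixels" (400x640x3 uint8, red, green, blue), "range_z" (400x640 float32, m along the optical axis (not along the pixel's ray), 0 where there is no reading), "K" (3x3 intrinsics, pixels), "position" and "attitude" of the camera in the world. Camera axes: x right, y up, looking along -z (the intrinsics and any distortion apply to the point x, -y, -z); pixel columns grow to the right and rows downward; lengths in m; the calibration is good to about 2 mm. A picture is of the moment at which its call begins.
- ctrl.hand_in(): hands the job in; it is judged then, once.
The state is a dict: "time_s": time; "qpos": joint angles; "joint_vel": joint speeds; "tau": joint torques, N m; "ee_pos": TCP position; "eef_rot": TCP orientation; "force": force on the tool from outside, world axes, zero at the start; "moment": the same for the moment, N m; "grip_width": finger opening in m; "grip_force": force on a finger pad.
Only numpy, scipy, OpenCV 4.12 (cv2) and the standard library are available. Lean on these libraries where they do the work, as an engineer would, in place of code of your own. Each camera call takes 0.05 s, during which the arm holds its last target. There are 200 camera calls.

## Task

Take hold of the orange grip of the vial carousel's lever and pump it in full strokes, over to the far stop and back, each stroke clicking the carousel on by one pocket, until the red-capped vial stands at the yellow pointer. Then leave the lever back at the stop where it started and let go. Work only the lever: keep off the carousel itself, which cannot be wound back.

Things in the scene. Friction and masses are not known exactly. Their poses are not given: they have to be found in the camera images.
- pump_lever (a joint): Flat dark steel ratchet lever about the carousel's axis, orange upright grip at its end. Rad: 0 at the start stop, growing counter-clockwise (from above) to 0.663 at the far stop. No spring: stays where left; light (2 N). The first 0.14 is free play, then a pawl drives the carousel, one pocket (0.524 rad) on by the far stop. It re-engages only once back below 0.09. Starts at 0 to 0.1.
- lever_grip (a point): Centre of the orange grip: an upright round bar, diameter 24 mm, 62 mm tall (55 to 117 mm above the bench); this point is 86 mm up and 148 mm from the carousel's axis. Its x axis points level, outwards from that axis along the lever; z up. Free from above; the bar may turn between the fingers.
- carousel: White round carousel on a white 250 mm square base: 12 pockets 30 degrees apart on a 56 mm radius ring, 146 mm across, walls up to 67 mm above the bench; a steel ratchet wheel 192 mm across beneath. Origin on its upright axis at bench level, z up. It turns counter-clockwise only, and holds its place by itself; not to be touched.
- vial_red_mid (a point): Centre of the red-capped vial, 18 mm in diameter, 60 mm tall, standing loosely (2 mm play) in a pocket; centre 71 mm and cap top 101 mm above the bench. It starts two, three or four pockets short of the pointer. Blue- and green-capped vials stand in the pockets beside it.
- mark (a point): Where the vial's centre should come to stand, in front of the yellow pointer (upright bracket on the base, arrow tip aimed inwards over the carousel's rim): 56 mm from the carousel's axis, 71 mm above the bench. x, y along the base's edges; the pointer is on its +y side, the lever on the base's -x side.

How it is judged:
By the outcome, as a careful person would: the job done as asked, in the order asked, and still so for the second after the job is handed in, with the robot touching nothing.
It also fails if it takes over 51 s, if anything falls off the work surface, if the arm or the gripper's body presses on something with over 40 N, if the wrist force passes 120 N, or if a joint passes its speed limit or range.

## Working session

There is one attempt and no reset: what is moved stays moved. The work goes in short steps, Python scripts to look and compute and a tool call to move; the robot and the scene stay as the last step left them, time stands still between calls to the robot, and variables do not carry over. Pictures are saved under pics/ and viewed, at most 10 in all, crops included, and the job is handed in when it is done.

Besides the shell and the picture viewer there is one more tool, called after "Call:" in YAML: its name, and indented under it one key for each argument. carry_out: Moves the arm, as the interface text tells. Its arguments: {"type":"object","properties":{"motion":{"type":"string"},"grip_force":{"type":"number"}},"required":["motion"]}

```bash
mkdir -p pics
cat > h.py <<'E'
import numpy as np, cv2
from scipy.spatial.transform import Rotation as R
from station import ctrl
def rot(a):
    a=np.array(a,float)
    if a.shape==(3,3): return a
    return R.from_euler('xyz',a).as_matrix() if a.size==3 else R.from_quat(a).as_matrix()
def snap(n,f):
    c=ctrl.camera(n); cv2.imwrite('pics/'+f+'.png',c['pixels'][:,:,::-1]); np.savez('pics/'+f,**c); return c
def pt(c,u,v,z=None):
    K=c['K']; d=np.array([(u-K[0,2])/K[0,0],-(v-K[1,2])/K[1,1],-1.])
    A=rot(c['attitude']); p=np.array(c['position'])
    if z is None: return p+A@d*c['range_z'][int(v),int(u)]
    w=A@d; return p+w*(z-p[2])/w[2]
E
python3 - <<'E'
from h import *
for n in('top','side'):
    c=snap(n,n+'0'); print(n,c['position'],c['attitude'])
print(ctrl.get_obs())
E
```

```text
top [0.50384198 0.03746314 0.72851678] [ 0.16552568  0.0119816  -1.57751845]
side [ 0.34026203 -0.36842281  0.49299962] [ 0.86217256  0.01377671 -0.53326644]
{'time_s': 0.1, 'qpos': array([-1.28361234e+00,  3.00398303e-01,  1.52151674e+00, -2.32589118e-06,
        1.32070755e+00, -6.66358007e-02]), 'joint_vel': array([-0.00065936, -0.00140521, -0.00144415,  0.00203897, -0.00014187,
        0.00026122]), 'tau': array([-4.19376711e-04, -5.32643938e+01, -3.53281581e+01,  7.09393225e-02,
        2.35383993e-02, -4.05863818e-05]), 'ee_pos': array([ 0.19047685, -0.51571108,  0.20495348]), 'eef_rot': array([-3.14056486e+00, -6.63315283e-05,  3.53820333e-01]), 'force': array([0.45843   , 0.35097433, 0.36311436]), 'moment': array([ 0.00758772,  0.0204909 , -0.03210796]), 'grip_force': 0.0, 'grip_width': 0.09419948473630733}
```

View pics/top0.png

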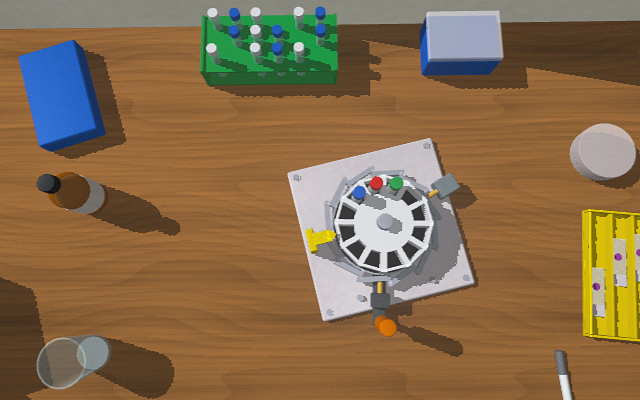

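The top view shows the grip cap at (388,327), hub at (386,222), pointer tip near (330,237), the red cap at (376,183), blue at (359,192) and green at (397,184).

```bash
python3 - <<'E'
from h import *
c=dict(np.load('pics/top0.npz'))
cor=[pt(c,u,v,None) for u,v in((296,177),(430,146),(467,281),(329,313))]
for p in cor: print('screw',p)
im=c['pixels'].astype(int)
r,g,b=im[...,0],im[...,1],im[...,2]
def blob(m,box,z):
    M=np.zeros(m.shape,bool);M[box[1]:box[3],box[0]:box[2]]=m[box[1]:box[3],box[0]:box[2]]
    v,u=np.nonzero(M); 
    P=np.array([pt(c,x,y) for x,y in zip(u,v)]); k=P[:,2]>z
    print(u.mean(),v.mean(),k.sum(),P[k].mean(0),P[k].min(0),P[k].max(0)); return P[k]
G=blob((r>180)&(g>60)&(g<150)&(b<60),(360,300,410,345),.11)
Rd=blob((r>150)&(g<70)&(b<70),(360,170,395,200),.09)
Y=blob((r>180)&(g>150)&(b<80),(300,220,345,255),.0)
B=blob((b>120)&(r<90),(345,180,370,203),.09)
Gn=blob((g>110)&(r<90),(385,172,410,198),.09)
print('hub',pt(c,386,222),pt(c,388,327))
a=np.mean(cor,0)[:2]; 
for n,x in(('grip',G),('red',Rd),('yel',Y),('blue',B),('green',Gn)):
    d=x.mean(0)[:2]-a; print(n,np.hypot(*d),np.degrees(np.arctan2(d[1],d[0])))
print(a)
E
python3 -c "
import cv2;i=cv2.imread('pics/top0.png')[130:345,270:490];cv2.imwrite('pics/top0c.png',cv2.resize(i,None,fx=2.7,fy=2.7,interpolation=2))"
```

```text
screw [0.66503852 0.07616973 0.01245034]
screw [ 0.71552839 -0.14767992  0.01402716]
screw [ 0.49340522 -0.19566376  0.01248962]
screw [0.44526274 0.02408267 0.01308053]
385.44736842105266 326.5263157894737 225 [ 0.43498424 -0.05079647  0.11972759] [ 0.4244565  -0.06216201  0.11092827] [0.50384198 0.03746314 0.72851678]
376.12280701754383 182.30701754385964 114 [ 0.63495875 -0.0439821   0.10670175] [ 0.50384198 -0.05321667  0.09605877] [0.64411579 0.03746314 0.72851678]
318.48641304347825 237.6766304347826 368 [0.5586901  0.03947343 0.07669529] [0.50384198 0.01499839 0.07083136] [0.57202008 0.05801664 0.72851678]
358.71875 191.9140625 126 [ 0.62232573 -0.01923155  0.10073254] [ 0.61434081 -0.02835413  0.09000402] [ 0.63137398 -0.01012464  0.10347949]
395.8333333333333 182.67424242424244 131 [ 0.6353477  -0.07312613  0.10073529] [ 0.62731508 -0.08219229  0.09107595] [ 0.64420696 -0.06458954  0.10411014]
hub [ 0.58024017 -0.05959954  0.0840222 ] [ 0.43528973 -0.05237549  0.11859659]
grip 0.14516768441030276 176.0593601292198
red 0.057649409720560305 16.93315361910156
yel 0.10244660598623628 101.89639888986737
blue 0.059442183448463685 44.3349513688277
green 0.056896243741225566 -12.539931056108605
[ 0.57980872 -0.06077282]
```

View pics/top0c.png

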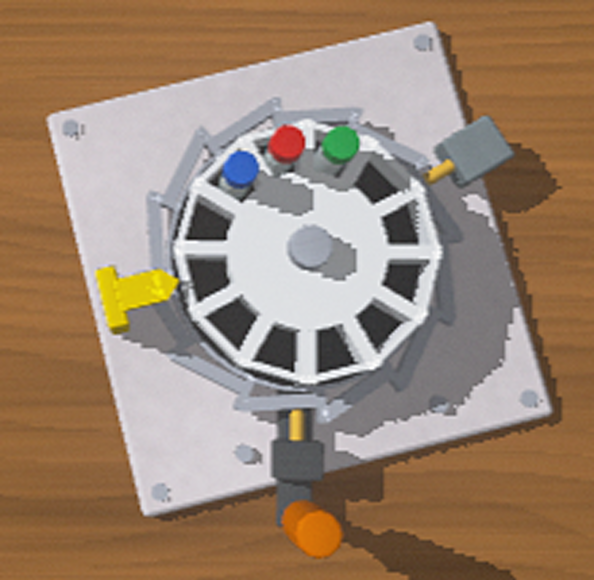

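View pics/side0.png

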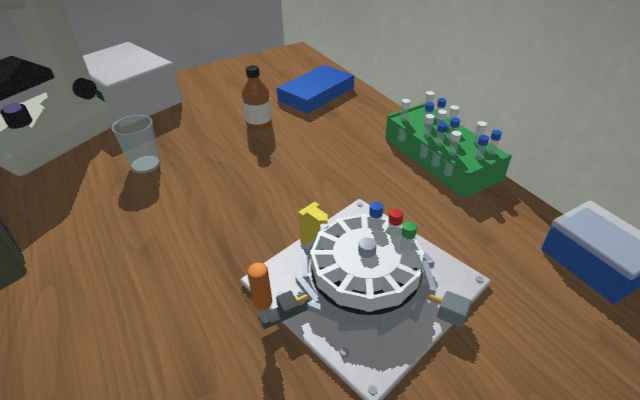

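The red vial is about 86–90° short of the pointer, which makes 3 pockets. The lever is near its start stop, with the grip at about (0.434, -0.051). I'll move above the grip with the fingers closing along the tangent.

Call:
carry_out:
  motion: "0.0174 0.0332 0 0 0 -0.5 0;0.0174 0.0332 0 0 0 -0.5 0;0.0174 0.0332 0 0 0 -0.5 0;0.0174 0.0332 0 0 0 -0.5 0;0.0174 0.0332 0 0 0 -0.5 0;0.0174 0.0332 0 0 0 -0.5 0;0.0174 0.0332 0 0 0 -0.5 0;0.0174 0.0332 0 0 0 -0.5 0;0.0174 0.0332 0 0 0 -0.5 0;0.0174 0.0332 0 0 0 -0.5 0;0.0174 0.0332 0 0 0 -0.5 0;0.0174 0.0332 0 0 0 -0.5 0;0.0174 0.0332 0 0 0 -0.5 0;0.0174 0.0332 0 0 0 -0.5 0;0 0 0 0 0 0 0;0 0 0 0 0 0 0"

```text
time_s: 1.43
ee_pos: [0.4343, -0.0498, 0.2051]
eef_rot: [-3.141, 0.001, 0.235]
force: [-1.1, -0.2, -0.1]
grip_width: 0.0938
grip_force: 0.0
```

Run:
```python
from h import *
c=snap('wrist','w1'); im=c['pixels'].astype(int); r,g,b=im[...,0],im[...,1],im[...,2]
m=(r>180)&(g>60)&(g<150)&(b<70); v,u=np.nonzero(m)
P=np.array([pt(c,x,y) for x,y in zip(u,v)]); k=(P[:,2]>.113)&(P[:,2]<.123)
print(len(u),k.sum()); 
if k.sum(): print(np.median(P[k],0),P[k].min(0),P[k].max(0))
o=ctrl.get_obs(); print(o['ee_pos'],o['eef_rot'])
```

```text
712 529
[ 0.43733593 -0.05014905  0.11734248] [ 0.42581955 -0.06159889  0.11386389] [ 0.44768469 -0.03918477  0.11972883]
[ 0.43394388 -0.05092148  0.20512204] [-3.14140261e+00  8.03659117e-04  2.33297855e-01]
```

View pics/w1.png

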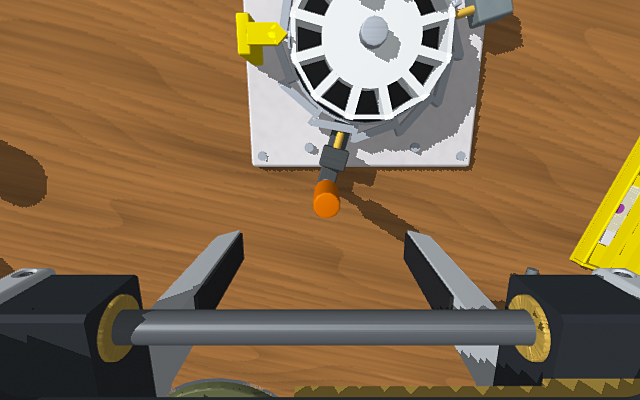

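The wrist view shows the grip cap at (327,198) and the stop pegs at (310,148) and (415,148), symmetric about the base centre line. That puts the lever at about 0.04 rad. I'll descend and close.

Call:
carry_out:
  motion: "0.003 0 -0.03 0 0 0 0;0 0 -0.035 0 0 0 0;0 0 -0.035 0 0 0 0;0 0 -0.02 0 0 0 0;0 0 -0.014 0 0 0 0;0 0 0 0 0 0 210;0 0 0 0 0 0 210;0 0 0 0 0 0 210;0 0 0 0 0 0 210;0 0 0 0 0 0 210;0 0 0 0 0 0 210;0 0 0 0 0 0 210"
  grip_force: 20

```text
time_s: 2.48
ee_pos: [0.4373, -0.0512, 0.0718]
eef_rot: [3.141, -0.001, 0.232]
force: [-0.7, -0.2, -0.4]
grip_width: 0.0506
grip_force: 0.0
```

Run:
```python
import numpy as np
c=np.array([.5800,-.0603]); g0=np.array([.437,-.0503])
from math import *
th=atan2(g0[1]-c[1],g0[0]-c[0]); print(degrees(th),hypot(*(g0-c)))
a=radians(173.7)
r=.147
P=lambda q:c+r*np.array([cos(a+q),sin(a+q)])
print(P(0),P(.663))
q=np.r_[0:.7:15j]
print(np.round(np.diff([P(x) for x in q],axis=0),4), q)
from station import ctrl; o=ctrl.get_obs();print(o['ee_pos'],o['force'],o['grip_width'],o['grip_force'])
```

```text
175.9998142394869 0.1433492239253495
[ 0.43388774 -0.04416906] [ 0.45491338 -0.13751618]
[[-0.0006 -0.0073]
 [-0.0003 -0.0073]
 [ 0.0001 -0.0073]
 [ 0.0005 -0.0073]
 [ 0.0008 -0.0073]
 [ 0.0012 -0.0072]
 [ 0.0016 -0.0072]
 [ 0.0019 -0.0071]
 [ 0.0023 -0.007 ]
 [ 0.0026 -0.0069]
 [ 0.003  -0.0067]
 [ 0.0033 -0.0066]
 [ 0.0036 -0.0064]
 [ 0.0039 -0.0062]] [0.   0.05 0.1  0.15 0.2  0.25 0.3  0.35 0.4  0.45 0.5  0.55 0.6  0.65
 0.7 ]
[ 0.43730474 -0.05117677  0.07184133] [-0.68912201 -0.18961597 -0.40461654] 0.05063396569446681 0.0
```

Call:
carry_out:
  motion: "0 0 0 0 0 0 230;0 0 0 0 0 0 230;0 0 0 0 0 0 230;0 0 0 0 0 0 230;0 0 0 0 0 0 230;0 0 0 0 0 0 230;0 0 0 0 0 0 230;0 0 0 0 0 0 230;0 0 0 0 0 0 230;0 0 0 0 0 0 230;0 0 0 0 0 0 230;0 0 0 0 0 0 230"

```text
time_s: 3.48
ee_pos: [0.4372, -0.0511, 0.0715]
eef_rot: [-3.142, -0.0, 0.232]
force: [1.3, 0.5, 0.8]
grip_width: 0.0234
grip_force: 20.0
```

Call:
carry_out:
  motion: "0 0.003 0 0 0 0 230;0 0.002 0 0 0 0 230;0 0.001 0 0 0 0 230;0 0 0 0 0 0 230"

```text
time_s: 3.82
ee_pos: [0.4372, -0.0449, 0.0714]
eef_rot: [-3.142, -0.0, 0.232]
force: [1.9, -0.6, -1.1]
grip_width: 0.0235
grip_force: 20.0
```

Call:
carry_out:
  motion: "0 0.002 0 0 0 0 230;0 0.001 0 0 0 0 230;0 0 0 0 0 0 230"

```text
time_s: 4.07
ee_pos: [0.4372, -0.0433, 0.0715]
eef_rot: [3.139, 0.0, 0.232]
force: [0.2, -15.3, -1.6]
grip_width: 0.0233
grip_force: 20.0
```

Call:
carry_out:
  motion: "-0.0006 -0.0093 0 0 0 0 230;-0.0003 -0.0073 0 0 0 0 230;0.0001 -0.0073 0 0 0 0 230;0.0005 -0.0073 0 0 0 0 230;0.0008 -0.0073 0 0 0 0 230;0.0012 -0.0072 0 0 0 0 230;0.0016 -0.0072 0 0 0 0 230;0.0019 -0.0071 0 0 0 0 230;0.0023 -0.007 0 0 0 0 230;0.0026 -0.0069 0 0 0 0 230;0.003 -0.0067 0 0 0 0 230;0.0033 -0.0066 0 0 0 0 230;0.0036 -0.0064 0 0 0 0 230;0 0 0 0 0 0 230;0 0 0 0 0 0 230"

```text
time_s: 5.32
ee_pos: [0.4571, -0.1362, 0.0714]
eef_rot: [3.141, 0.0, 0.231]
force: [-2.1, -2.8, 2.0]
grip_width: 0.0238
grip_force: 20.0
```

Call:
carry_out:
  motion: "0.0008 -0.002 0 0 0 0 230;0.0004 -0.001 0 0 0 0 230;0 0 0 0 0 0 230"

```text
time_s: 5.57
ee_pos: [0.4578, -0.1376, 0.0714]
eef_rot: [-3.139, 0.001, 0.232]
force: [-6.4, 9.8, 5.4]
grip_width: 0.0237
grip_force: 20.0
```

Call:
carry_out:
  motion: "0.0004 -0.001 0 0 0 0 230;0 0 0 0 0 0 230"

```text
time_s: 5.73
ee_pos: [0.4578, -0.1376, 0.0713]
eef_rot: [-3.137, 0.002, 0.232]
force: [-8.9, 18.6, 9.9]
grip_width: 0.0237
grip_force: 20.0
```

Run:
```python
from h import *
snap('side','s1')
```

```text
(no output)
```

View pics/s1.png

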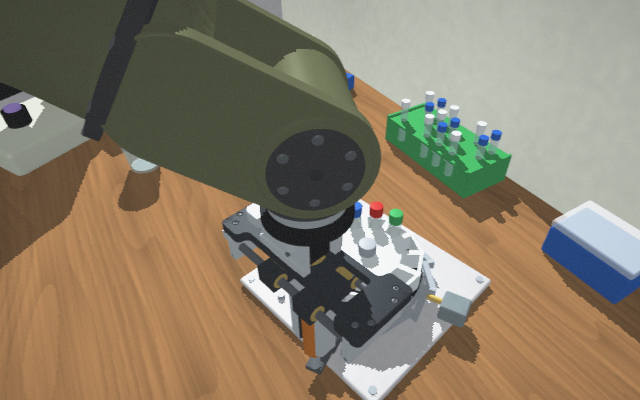

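The far stop is firm at 18.6 N. In the picture the carousel has clicked on one pocket, with red at (376,209) where blue stood. I'll go back along the same arc.

Call:
carry_out:
  motion: "-0.0016 0.004 0 0 0 0 230;-0.0036 0.0064 0 0 0 0 230;-0.0033 0.0066 0 0 0 0 230;-0.003 0.0067 0 0 0 0 230;-0.0026 0.0069 0 0 0 0 230;-0.0023 0.007 0 0 0 0 230;-0.0019 0.0071 0 0 0 0 230;-0.0016 0.0072 0 0 0 0 230;-0.0012 0.0072 0 0 0 0 230;-0.0008 0.0073 0 0 0 0 230;-0.0005 0.0073 0 0 0 0 230;-0.0001 0.0073 0 0 0 0 230;0.0003 0.0073 0 0 0 0 230;0.0006 0.0093 0 0 0 0 230;0 0 0 0 0 0 230;0 0 0 0 0 0 230"

```text
time_s: 7.12
ee_pos: [0.4375, -0.0431, 0.0714]
eef_rot: [3.138, 0.0, 0.233]
force: [0.5, -20.6, -7.6]
grip_width: 0.0235
grip_force: 20.0
```

Call:
carry_out:
  motion: "-0.0006 -0.0093 0 0 0 0 230;-0.0003 -0.0073 0 0 0 0 230;0.0001 -0.0073 0 0 0 0 230;0.0005 -0.0073 0 0 0 0 230;0.0008 -0.0073 0 0 0 0 230;0.0012 -0.0072 0 0 0 0 230;0.0016 -0.0072 0 0 0 0 230;0.0019 -0.0071 0 0 0 0 230;0.0023 -0.007 0 0 0 0 230;0.0026 -0.0069 0 0 0 0 230;0.003 -0.0067 0 0 0 0 230;0.0033 -0.0066 0 0 0 0 230;0.0036 -0.0064 0 0 0 0 230;0.0008 -0.002 0 0 0 0 230;0.0008 -0.002 0 0 0 0 230;0 0 0 0 0 0 230;0 0 0 0 0 0 230"

```text
time_s: 8.53
ee_pos: [0.458, -0.1376, 0.0714]
eef_rot: [-3.137, 0.001, 0.232]
force: [-8.0, 20.6, 9.9]
grip_width: 0.0236
grip_force: 20.0
```

Stroke 2 is complete, with both stops felt. I'll return and then look before the third stroke.

Call:
carry_out:
  motion: "-0.0016 0.004 0 0 0 0 230;-0.0036 0.0064 0 0 0 0 230;-0.0033 0.0066 0 0 0 0 230;-0.003 0.0067 0 0 0 0 230;-0.0026 0.0069 0 0 0 0 230;-0.0023 0.007 0 0 0 0 230;-0.0019 0.0071 0 0 0 0 230;-0.0016 0.0072 0 0 0 0 230;-0.0012 0.0072 0 0 0 0 230;-0.0008 0.0073 0 0 0 0 230;-0.0005 0.0073 0 0 0 0 230;-0.0001 0.0073 0 0 0 0 230;0.0003 0.0073 0 0 0 0 230;0.0006 0.0093 0 0 0 0 230;0 0 0 0 0 0 230;0 0 0 0 0 0 230"

```text
time_s: 9.87
ee_pos: [0.4375, -0.0431, 0.0715]
eef_rot: [3.138, 0.0, 0.233]
force: [1.2, -21.1, -7.0]
grip_width: 0.0235
grip_force: 20.0
```

Run:
```python
from h import *
snap('top','t2'); snap('wrist','w2')
a=cv2.imread('pics/t2.png')[100:340,240:520];b=cv2.imread('pics/w2.png')[0:240,180:500]
cv2.imwrite('pics/tw2.png',cv2.resize(np.hstack([a,b]),None,fx=1.33,fy=1.33))
```

```text
(no output)
```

View pics/tw2.png

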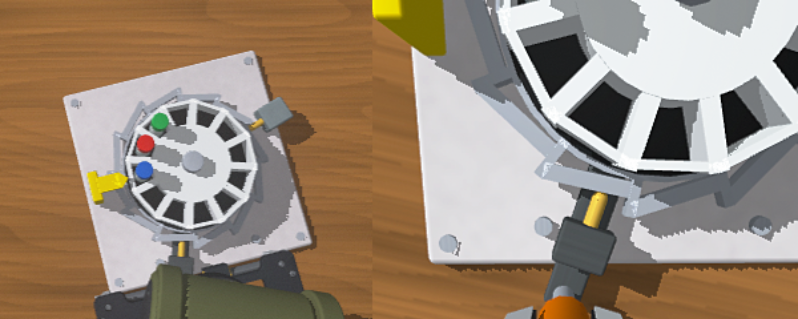

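The left half shows blue at the pointer (145,170), red one pocket short (146,143) and green behind it (160,121). The lever is against the start peg, so one more stroke is needed.

Call:
carry_out:
  motion: "-0.0006 -0.0093 0 0 0 0 230;-0.0003 -0.0073 0 0 0 0 230;0.0001 -0.0073 0 0 0 0 230;0.0005 -0.0073 0 0 0 0 230;0.0008 -0.0073 0 0 0 0 230;0.0012 -0.0072 0 0 0 0 230;0.0016 -0.0072 0 0 0 0 230;0.0019 -0.0071 0 0 0 0 230;0.0023 -0.007 0 0 0 0 230;0.0026 -0.0069 0 0 0 0 230;0.003 -0.0067 0 0 0 0 230;0.0033 -0.0066 0 0 0 0 230;0.0036 -0.0064 0 0 0 0 230;0.0008 -0.002 0 0 0 0 230;0.0008 -0.002 0 0 0 0 230;0 0 0 0 0 0 230;0 0 0 0 0 0 230"

```text
time_s: 11.38
ee_pos: [0.458, -0.1376, 0.0714]
eef_rot: [-3.137, 0.001, 0.232]
force: [-9.0, 20.9, 9.5]
grip_width: 0.0239
grip_force: 20.0
```

Call:
carry_out:
  motion: "-0.0016 0.004 0 0 0 0 230;-0.0036 0.0064 0 0 0 0 230;-0.0033 0.0066 0 0 0 0 230;-0.003 0.0067 0 0 0 0 230;-0.0026 0.0069 0 0 0 0 230;-0.0023 0.007 0 0 0 0 230;-0.0019 0.0071 0 0 0 0 230;-0.0016 0.0072 0 0 0 0 230;-0.0012 0.0072 0 0 0 0 230;-0.0008 0.0073 0 0 0 0 230;-0.0005 0.0073 0 0 0 0 230;-0.0001 0.0073 0 0 0 0 230;0.0003 0.0073 0 0 0 0 230;0.0006 0.0093 0 0 0 0 230;0 0 0 0 0 0 230;0 0 0 0 0 0 230"

```text
time_s: 12.72
ee_pos: [0.4375, -0.0431, 0.0714]
eef_rot: [3.138, 0.0, 0.233]
force: [0.7, -21.1, -7.4]
grip_width: 0.0239
grip_force: 20.0
```

Call:
carry_out:
  motion: "0 -0.001 0 0 0 0 230;0 0 0 0 0 0 60;0 0 0 0 0 0 60;0 0 0 0 0 0 60;0 0 0 0 0 0 60;0 0 0 0 0 0 60;0 0 0 0 0 0 60;0 0 0 0 0 0 60;0 0 0 0 0 0 60;0 0 0 0 0 0 60;0 0 0 0 0 0 60;0 0 0 0 0 0 60"

```text
time_s: 13.72
ee_pos: [0.4371, -0.0432, 0.0714]
eef_rot: [3.142, 0.0, 0.232]
force: [0.1, -0.6, 0.5]
grip_width: 0.0723
grip_force: 0.0
```

Call:
carry_out:
  motion: "0 0 0.015 0 0 0 60;0 0 0.03 0 0 0 60;0 0 0.035 0 0 0 60;0 0 0.035 0 0 0 60;-0.01 0 0.035 0 0 0 60;-0.03 0 0.02 0 0 0 60;-0.03 0 0 0 0 0 60;0 0 0 0 0 0 60;0 0 0 0 0 0 60"

```text
time_s: 14.47
ee_pos: [0.3667, -0.0432, 0.242]
eef_rot: [3.141, -0.002, 0.231]
force: [0.2, -0.8, 0.1]
grip_width: 0.0718
grip_force: 0.0
```

Run:
```python
from h import *
snap('top','t3'); snap('wrist','w3')
a=cv2.imread('pics/t3.png')[100:340,240:520];b=cv2.imread('pics/w3.png')[0:240,180:500]
cv2.imwrite('pics/tw3.png',cv2.resize(np.hstack([a,b]),None,fx=1.33,fy=1.33))
```

```text
(no output)
```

View pics/tw3.png

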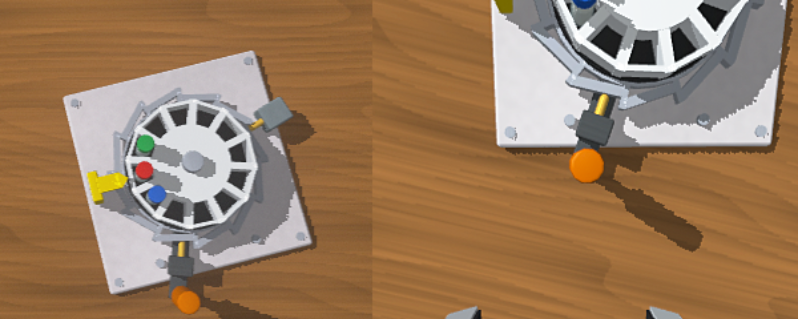

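The red cap is at the pointer (145,170), the lever is back against the start peg, and the gripper is clear. Handing in.

```bash
python3 -c "
from station import ctrl; print(ctrl.hand_in())"
```

```text
the job is handed in; nothing more can be done
None
```

I handed the job in after three full lever strokes: the red-capped vial stands at the yellow pointer, the lever is back at its start stop, and the gripper is open and clear. The run took about 14.5 s.

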